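# Switch off the rinse rocker and unload its basket

## Robot

A 6-joint arm with a two-finger parallel gripper is mounted at the origin on a cart in front of the work surface, level with it; the furniture and walls round the work are solid. World frame = base frame: x ahead of the robot, y to its left, z up, the work surface at z = 0. Lengths are in mm, angles in rad, forces in N, time in s.
With the tool pointing down it reaches from about 325 to 750 mm from the base axis. Payload 7.6 kg.
Tool frame: the origin (TCP) lies at the very end of the fingers, on their centre line; the grasp point (between the pads) lies 19 mm behind it; z points along the fingers, y is the line along which they close (so a half turn about z gives the same grasp; the last joint's range is limited). The gripper opens to 85 mm and grips with 20 to 120 N. Pads are 22 mm wide; open, the fingers measure 114 mm over their backs; the gripper's body (76 mm by 85 mm) begins 54 mm behind the grasp point. The pads swing forward as they close: fully open they stand 13 mm farther back than shut.
Start: joints at [1.125, 0.052, 1.401, -0, 1.689, -0.07], TCP at [192.671, 488.393, 191.423] pointing down, gripper open.
Joint ranges: [-2.9, 2.9], [-0.91, 2.17], [0.12, 2.37], [-1.06, 4.2], [0.26, 2.73], [-2.93, 2.93]. Speed limits (rad/s): [2.57, 2.57, 3.01, 3.14, 3.14, 3.14].

## Interface

Orientations are given as a unit quaternion [x, y, z, w].
In Python, from workcell import robot gives the robot as it stands. The module is installed in compiled form; this text tells all that it offers.
- The arm moves only by the shell command python3 -m pendant 'ROWS'. ROWS is JSON, a list of rows, each an object of numbers: "claw": the opening, from -1 (shut) to 1 (fully open), so that 0 is half open; "dx", "dy", "dz": the shift along the world's x, y, z in cm; "turn": the turn about the world's z in degrees. In form: [{"claw": .., "dx": .., "dy": .., "dz": .., "turn": ..}, ...]. A call has 1 to 20 rows; each row is the pose to reach, as a shift and turn from the pose commanded when the call began; what a row does not reach only later rows make up. A row lasts 1/10 s, in which the tool goes at most 50 mm and 8.59 degrees, less where a joint would pass 70% of its speed; a pose out of reach is approached as far as the arm can. A call with a gripper value outside its range is refused whole. The fingers move at their own pace and stop on an object; the grip force is fixed at half the most. Time passes only in rows, so rows that repeat a pose let the fingers close. It gives the time, the measured TCP pose, the force, the opening and the grip force at its end, in the units of the state.
- robot.state(): the state, without advancing time (a new reading comes with each control period).
- robot.read_camera(name): name is "side" or "top" or "wrist"; returns (picture, depth): 480x640x3 uint8, red, green, blue; 480x640 float32, mm along the optical axis (not along the pixel's ray), 0 where there is no reading.
- robot.camera_params(name): a dict with "intrinsics" (3x3 intrinsics, pixels), "R" (3x3) and "t" (3): a world point X has camera coordinates R X + t; the wrist camera has in their place "tool_from_camera" (4x4, takes a point from camera to tool coordinates, whose origin is the TCP and whose axes are the flange's). Camera axes: x right, y down, z forward; pixel columns grow to the right and rows downward; lengths in mm; the calibration is good to about 2 mm. A picture is of the moment at which its call begins: read the wrist's pose just before it. camera_params takes no time and is no camera call.
- robot.hand_in(): hands the job in; it is judged then, once.
The state is a dict: "t": time; "joint_positions": joint angles; "joint_vel": joint speeds; "tau": joint torques, N m; "tcp_pos": TCP position; "tool_rot": TCP orientation; "wrist_force": force on the tool from outside, world axes, zero at the start; "torque": the same for the moment, N m; "width": finger opening in mm; "grip_force": force on a finger pad.
Only numpy, scipy, OpenCV 4.12 (cv2) and the standard library are available. Lean on these libraries where they do the work, as an engineer would, in place of code of your own. Each camera call takes 0.05 s, during which the arm holds its last target. There are 200 camera calls.

## Task

Switch the rinse rocker off: flip the toggle lever under the hood of the switch box from the left over to the right until it snaps over and stays. Only then lift the wire basket with the heat sink off the cradle by its handle, straight up and without letting it swing, tip or catch, and set it down gently, flat inside the drip tray, with the heat sink still in it. Leave the screw tray, the tin and the cutters where they are.

Things in the scene. Friction and masses are not known exactly. Their poses are not given: they have to be found in the camera images.
- switch_lever (a joint): Toggle lever, rad: 0 = leaning fully left (on, the start), 0.42 = centre, upright on its panel, 0.84 = fully right (off), as seen from the robot. Hard stops at 0 and 0.84. A spring snaps it to the nearer end: pushed near its end it takes about 4 N at first, falling to nothing at the centre; released short of the centre it springs back.
- switch_pivot (a point): The lever's pivot, in the surface of the box's sloped panel, 70 mm above the worktop. Axes: z = outward normal of the panel, leaning 40 degrees from vertical towards the robot; x = up the slope; y = along the panel to the left. The lever swings about x, 24 degrees either side of z. A nut (diameter 22 mm, 7 mm high) surrounds it. The panel is 110 mm (x) by 120 mm (y), centred here.
- switch_box: Fixed grey metal switch box, 120 mm wide. Origin on the worktop, straight below the pivot; z up, y left, -x the front. A sheet-metal drip hood, 110 mm wide, covers the lever from above: underside 232 mm above the worktop at its front lip, which is 55 mm in front of the origin; its upright sheet is 77 mm behind the origin. Open at the sides and in front.
- lever_end (a point): A point in the steel toggle lever, on its axis, 50 mm from the pivot and 5 mm short of its end. The lever is 55 mm long, round, 8 mm thick at the foot and 13 mm at the end.
- cradle_seat (a point): Midway between the two notches of the fixed cradle, 105 mm above the worktop, on the basket's trunnion axis when it hangs there. Axes: z up, y along the trunnion axis, x across. Two aluminium cheeks at y = +69 and -69 mm (8 mm thick, 50 mm wide) have 90-degree V notches open to the top, about 18 mm deep; their tops are 118 mm above the worktop.
- cradle: The same cradle; origin at the centre of its underside on the worktop. Grey base 130 x 190 x 12 mm; a motor sticks out at +y to 120 mm, 50 mm high.
- basket_handle (a point): Centre of the basket's straight black handle bar: 12 mm wide (x), 106 mm long (y; clear for a grasp over the middle 90 mm), 14 mm high (z). Axes: z up when the basket hangs or stands upright. The trunnion axis is parallel to the bar, 33 mm below it; the basket's underside is 93 mm below this point. Held at the bar, the basket hangs upright.
- basket: Loose open wire basket, about 0.3 kg, 82 mm (x) by 112 mm (y), walls 40 mm high; flat end plates, 100 mm high, carry the bar handle and, 60 mm above the underside, two trunnion pins (diameter 10 mm, end collars 17 mm; 165 mm over the collars along y). It hangs by the pins in the cradle's notches and can swing. Origin: centre of its underside.
- heat_sink_center (a point): Centre of the loose finned aluminium heat sink, 60 x 64 x 30 mm, 0.1 kg, lying in the basket on its floor (3 mm thick).
- tray_floor (a point): Centre of the inner floor of the drip tray, 4 mm above the worktop. Axes: z up; x the short side.
- drip_tray: Shallow fixed steel tray, 160 mm (x) by 200 mm (y) outside, 152 x 192 mm inside, rim 11 mm above the worktop. Origin: centre of its underside.
- screw_tray: Bystander: round tin tray with screws, diameter 78 mm, 16 mm high. Origin at the centre of its underside.
- flux_tin: Bystander: round tin, diameter 51 mm, 20 mm high. Origin at the centre of its underside.
- side_cutter: Bystander: side cutters lying flat, 143 x 57 x 14 mm. Origin at the centre of the underside.
There are look-alikes about, which are no part of the job. Leave any purple look-alike of the switch_box alone.

How it is judged (in metres and radians):
On the way, in this order (a step that is already met when the one before it is completed fails the run):
1. the toggle lever has snapped over to the right while the basket still hangs in the cradle (value of joint switch_lever above 0.75 rad and z of basket_handle in the frame of cradle_seat above 0.02 m and distance between basket_handle and cradle_seat below 0.042 m and angle between basket_handle's own z axis and vertical below 0.35 rad), for 0.2 s.
2. the basket is lifted clear of the cradle's notches (distance between basket_handle and cradle_seat above 0.065 m), for 0.1 s.
At the end, for the whole second after the job is handed in: The toggle lever rests at the right (above 0.75 rad); the basket stands flat on the floor of the drip tray, wholly inside its rim (handle 85 to 96.5 mm above the tray floor and within 60 mm of its centre along each side, tilted less than 4 degrees); the heat sink lies in the basket (value of joint switch_lever above 0.75 rad and angle between basket_handle's own z axis and vertical below 0.07 rad and x of basket_handle in the frame of tray_floor between -0.06 and 0.06 m and y of basket_handle in the frame of tray_floor between -0.06 and 0.06 m and z of basket_handle in the frame of tray_floor between 0.085 and 0.0965 m and x of heat_sink_center in the frame of basket_handle between -0.04 and 0.04 m and y of heat_sink_center in the frame of basket_handle between -0.055 and 0.055 m and z of heat_sink_center in the frame of basket_handle between -0.09 and -0.055 m); the robot touches nothing.
It fails at once if the basket is tipped or swung more than 26 degrees (angle between basket_handle's own z axis and vertical above 0.45 rad).
It fails at once if the basket catches on or is forced against the cradle (more than 40 N) (contact force between basket and cradle above 40 N).
It fails at once if the basket is dropped or banged down onto the tray (faster than 0.5 m/s close above it) (linear speed of basket above 0.5 m/s and horizontal distance between basket_handle and tray_floor below 0.12 m and z of basket_handle in the frame of tray_floor below 0.12 m).
It fails at once if a bystander (screw tray, tin, cutters) is moved more than 30 mm (distance of any of screw_tray, flux_tin, side_cutter from where it was at the start of the episode above 0.03 m).
It also fails if it takes over 58 s, if anything falls off the work surface, if the arm or the gripper's body presses on something with over 40 N, if the wrist force passes 120 N, or if a joint passes its speed limit or range.

## Working session

There is one attempt and no reset: what is moved stays moved. The work goes in short steps, Python scripts to look and compute and a shell command to move; the robot and the scene stay as the last step left them, time stands still between calls to the robot, and variables do not carry over. Pictures are saved under pics/ and viewed, at most 13 in all, crops included, and the job is handed in when it is done.

```bash
mkdir -p pics; cat > h.py <<'E'
from workcell import robot
import numpy as np, cv2
def snap(n,tag):
    s=robot.state(); p,d=robot.read_camera(n)
    np.savez(f'{tag}.npz',p=p,d=d,tcp=s['tcp_pos'],q=s['tool_rot'])
    cv2.imwrite(f'pics/{tag}.png',p[:,:,::-1]); return p,d
def world(n,tag):
    """per-pixel world points from depth (480x640x3)"""
    z=np.load(f'{tag}.npz'); c=robot.camera_params(n); K=np.array(c['intrinsics']); d=z['d']
    v,u=np.mgrid[0:480,0:640]
    P=np.stack([(u-K[0,2])/K[0,0]*d,(v-K[1,2])/K[1,1]*d,d],-1)
    if n=='wrist':
        from scipy.spatial.transform import Rotation as R
        T=np.array(c['tool_from_camera']); P=P@T[:3,:3].T+T[:3,3]
        W=P@R.from_quat(z['q']).as_matrix().T+z['tcp']
    else: W=(P-np.array(c['t']))@np.array(c['R'])
    W[d<=0]=np.nan; return W
E
python3 - <<'E'
from h import *
p,_=snap('top','top0'); q,_=snap('side','side0')
print(robot.state()['tool_rot'])
E
```

```text
[ 1.86775630e-01  9.82402350e-01 -6.74409485e-04 -1.76921979e-04]
```

View pics/top0.png

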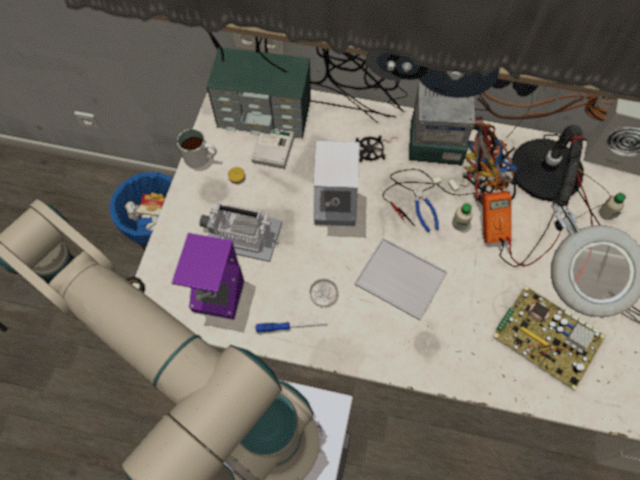

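View pics/side0.png

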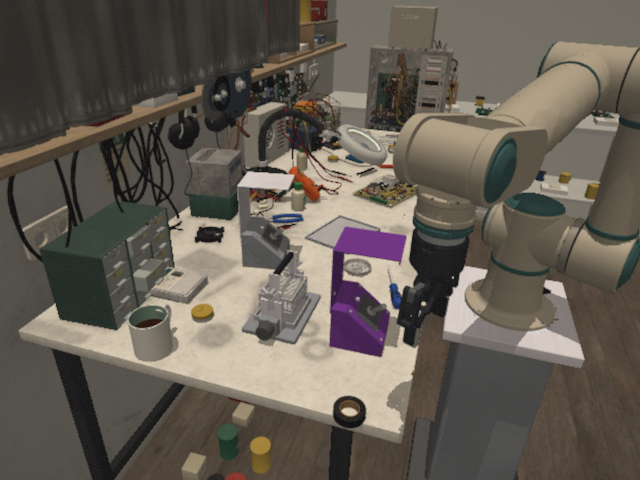

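The top view shows these candidates:
- **Switch box:** the grey one at (336,185) is the target. The purple look-alike at (212,272) is to be left alone.
- **Basket in cradle:** (245,232).
- **Drip tray:** (400,278). The round screw tray at (323,293) is a bystander.
- **Other bystanders:** tin (236,175), blue cutters (427,213).

In the side view, the grey box is at (265,225), the basket at (282,285) and the tray at (343,231).

```bash
python3 - <<'E'
from h import *
W=world('top','top0'); p=np.load('top0.npz')['p']
def rect(m,name):
    pts=W[m][:,:2].astype(np.float32)
    r=cv2.minAreaRect(pts); print(name,m.sum(),np.round(r[0]),np.round(r[1]),round(r[2],1),'z',np.round(np.nanpercentile(W[m][:,2],[5,50,95])))
def reg(x0,y0,x1,y1):
    m=np.zeros((480,640),bool); m[y0:y1,x0:x1]=1; return m
z=np.nan_to_num(W[:,:,2])
rect(reg(305,130,370,190)&(z>215)&(z<260),'hood')
rect(reg(305,130,370,235)&(z>25)&(z<260),'box')
rect(reg(190,190,300,265)&(z>5)&(z<30),'cradle base')
rect(reg(190,190,300,265)&(z>108)&(z<165),'handle+cheek')
rect(reg(190,190,300,265)&(z>130)&(z<165),'handle')
g=p.astype(int); 
rect(reg(345,230,455,325)&(z>2)&(z<25),'tray')
rect(reg(345,230,455,325)&(z>8)&(z<25),'trayrim')
rect(reg(180,230,250,325)&(z>60),'purple')
for n,(u,v) in dict(tray=(400,278),screw=(323,293),tin=(236,175),cut=(427,213),table=(300,340)).items(): print(n,np.round(W[v,u]))
a=cv2.resize(p[180:270,180:380][:,:,::-1],None,fx=4,fy=4,interpolation=2)
b=cv2.resize(cv2.imread('pics/side0.png')[170:345,230:350],None,fx=3,fy=3,interpolation=2)
c=np.zeros((525+0,800,3),np.uint8); cv2.imwrite('pics/cropt.png',a); cv2.imwrite('pics/crops.png',b)
Ws=world('side','side0'); zs=np.nan_to_num(Ws[:,:,2]); ps=np.load('side0.npz')['p'].astype(int)
m=reg(265,245,305,290)&(zs>120)&(zs<165)&(ps.max(2)<70)
P=Ws[m];r=cv2.minAreaRect(P[:,:2].astype(np.float32));print('handle side',m.sum(),r,np.percentile(P[:,2],[5,50,95]))
m=reg(235,165,300,195)&(zs>215)&(zs<260);P=Ws[m];print('hood side',cv2.minAreaRect(P[:,:2].astype(np.float32)),np.percentile(P[:,2],[5,50,95]))
E
```

```text
hood 2022 [655.  -6.] [140. 110.] 10.5 z [237. 242. 247.]
box 3480 [655.  -6.] [140. 120.] 10.1 z [ 41. 239. 246.]
cradle base 1344 [543. 232.] [236. 316.] 12.9 z [ 5. 11. 24.]
handle+cheek 508 [462. 226.] [165. 165.] 87.9 z [109. 139. 150.]
handle 317 [459. 225.] [114. 149.] 89.0 z [133. 143. 153.]
tray 5171 [ 494. -227.] [278. 310.] 12.6 z [ 2.  5. 12.]
trayrim 1053 [ 492. -220.] [273. 292.] 11.9 z [ 8. 10. 15.]
purple 3631 [288. 232.] [432. 132.] 6.6 z [ 66. 240. 247.]
tray [ 486. -224.    3.]
screw [396. -31.   6.]
tin [691. 295.  23.]
cut [ 704. -266.   -4.]
table [257.  -2.   7.]
handle side 143 ((518.9672241210938, 223.67491149902344), (99.75251007080078, 12.820144653320312), 89.66154479980469) [137.89429645 143.0672625  145.10213992]
hood side ((653.1495971679688, -5.266609191894531), (133.43609619140625, 117.94971466064453), 9.85607624053955) [235.58019865 240.52278484 242.17723941]
```

View pics/cropt.png

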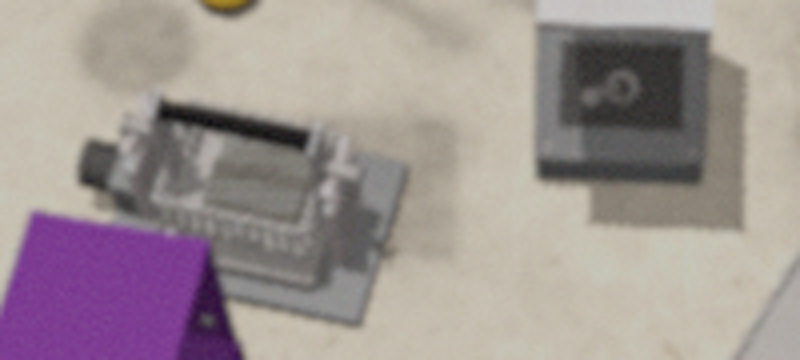

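View pics/crops.png

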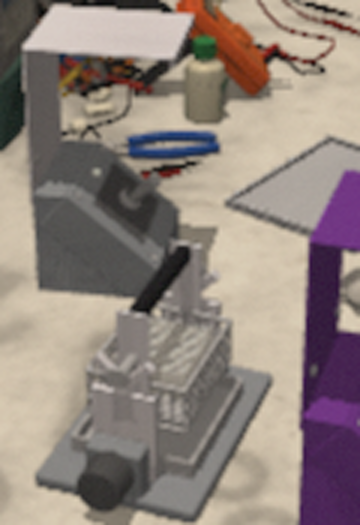

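The crops confirm the choice. The grey box (crop 625,90) has its lever leaning left, with the tip at crop (592,98). The black-handled basket holds the heat sink and sits in the cradle. The tool stays vertical, so the hood clearance decides how to reach the lever. I'll measure the gripper's profile and the lever positions.

```bash
python3 - <<'E'
from h import *
from scipy.spatial.transform import Rotation as R
z=np.load('side0.npz'); W=world('side','side0'); T=R.from_quat(z['q']).as_matrix(); print(np.round(T,3))
L=(W-z['tcp'])@T
m=np.zeros((480,640),bool); m[150:360,385:500]=1
for h in range(0,300,15):
    s=m&(-L[:,:,2]>=h)&(-L[:,:,2]<h+15)&(abs(L[:,:,0])<120)&(abs(L[:,:,1])<120)
    if s.sum()>5: print(h,s.sum(),'x',np.round(np.percentile(L[s][:,0],[1,99])),'y',np.round(np.percentile(L[s][:,1],[1,99])))
c=robot.camera_params('side'); print('cam side', np.round(-np.array(c['R']).T@c['t']))
print('T cam',np.round(robot.camera_params('wrist')['tool_from_camera'],2))
# hood corners & yaw
Wt=world('top','top0'); zz=np.nan_to_num(Wt[:,:,2]); mm=np.zeros((480,640),bool); mm[130:190,305:370]=1
print(np.round(cv2.boxPoints(cv2.minAreaRect(Wt[mm&(zz>225)&(zz<260)][:,:2].astype(np.float32)))))
for u,v in [(328,204),(335,202),(336,202),(330,203),(345,192),(316,223),(353,225)]: print((u,v),np.round(Wt[v,u]))
p=np.load('side0.npz')['p']
cv2.imwrite('pics/grip.png',cv2.resize(p[180:370,370:520][:,:,::-1],None,fx=3,fy=3,interpolation=2))
E
```

```text
[[-0.93   0.367 -0.001]
 [ 0.367  0.93  -0.001]
 [ 0.    -0.002 -1.   ]]
45 89 x [-10.  12.] y [-47.  54.]
60 239 x [-9. 12.] y [-49.  56.]
75 209 x [-6. 12.] y [-51.  56.]
90 192 x [-11.  14.] y [-68.  74.]
105 407 x [-10.  18.] y [-72.  73.]
120 380 x [-10.  20.] y [-61.  72.]
135 489 x [-18.  21.] y [-18.  70.]
150 401 x [-11.  13.] y [11. 68.]
165 444 x [-28.  38.] y [-3. 38.]
180 554 x [-30.  38.] y [-6. 38.]
195 592 x [-29.  38.] y [-4. 37.]
210 590 x [-33.  38.] y [-17.  36.]
225 583 x [-31.  40.] y [-9. 39.]
240 687 x [-32.  40.] y [-9. 39.]
255 592 x [-30.  39.] y [-3. 39.]
270 969 x [-51.  62.] y [-9. 40.]
285 825 x [-58.  66.] y [10. 44.]
cam side [ 195. 1070.  691.]
T cam [[  -0.     -0.96   -0.28   72.97]
 [   1.     -0.     -0.     -1.03]
 [   0.     -0.28    0.96 -183.32]
 [   0.      0.      0.      1.  ]]
[[576.  36.]
 [596. -73.]
 [734. -47.]
 [714.  61.]]
(328, 204) [611.   4. 104.]
(335, 202) [635. -10.  78.]
(336, 202) [639. -12.  73.]
(330, 203) [615.  -1. 105.]
(345, 192) [664. -32.  93.]
(316, 223) [596.  35.   9.]
(353, 225) [614. -68.   8.]
```

View pics/grip.png

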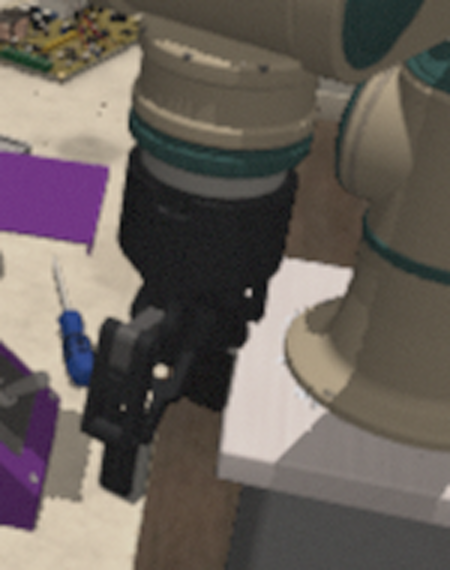

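```bash
python3 - <<'E'
from h import *
from scipy.spatial.transform import Rotation as R
z=np.load('side0.npz'); W=world('side','side0'); T=R.from_quat(z['q']).as_matrix()
L=(W-z['tcp'])@T
m=np.zeros((480,640),bool); m[250:365,385:480]=1
for sgn in (1,-1):
  for h in range(-20,190,10):
    s=m&(-L[:,:,2]>=h)&(-L[:,:,2]<h+10)&(abs(L[:,:,0])<70)&(sgn*L[:,:,1]>25)&(abs(L[:,:,1])<100)
    if s.sum()>3: print(sgn,h,s.sum(),'x',np.round(np.percentile(L[s][:,0],[3,97])),'y',np.round(np.percentile(L[s][:,1],[3,50,97])))
# project fingertip expected
c=robot.camera_params('side');K=np.array(c['intrinsics'])
for pt in ([0,50,0],[0,50,-13],[0,57,-50],[0,73,-120],[0,-50,-13]):
    X=np.array(c['R'])@(T@np.array(pt)+z['tcp'])+c['t']; u=K@X; print(pt,np.round(u[:2]/u[2]))
for v in range(300,352,6): print(v,[tuple(np.round(L[v,u]).tolist()) for u in (408,414)])
E
```

```text
1 50 36 x [-10.  12.] y [44. 48. 54.]
1 60 83 x [-5. 12.] y [42. 53. 56.]
1 70 94 x [-7. 12.] y [45. 54. 56.]
1 80 58 x [-5. 12.] y [43. 52. 56.]
1 90 32 x [-3. 14.] y [43. 54. 72.]
1 100 237 x [-10.  14.] y [39. 69. 74.]
1 110 173 x [-10.  18.] y [30. 60. 73.]
1 120 187 x [-10.  18.] y [27. 69. 72.]
1 130 192 x [-10.  17.] y [26. 68. 71.]
1 140 198 x [-10.  13.] y [29. 67. 69.]
1 150 324 x [-9. 13.] y [30. 53. 68.]
1 160 129 x [-12.  22.] y [28. 35. 38.]
1 170 244 x [-22.  27.] y [26. 34. 38.]
1 180 246 x [-23.  26.] y [26. 34. 37.]
-1 50 53 x [-8. 12.] y [-47. -44. -42.]
-1 60 76 x [-7. 12.] y [-49. -44. -42.]
-1 70 66 x [-5. 12.] y [-47. -44. -42.]
-1 80 71 x [-4. 12.] y [-51. -44. -42.]
-1 90 47 x [ 1. 14.] y [-55. -46. -42.]
-1 100 41 x [ 6. 14.] y [-73. -64. -34.]
-1 110 56 x [ 9. 18.] y [-73. -61. -27.]
-1 120 20 x [12. 18.] y [-66. -33. -26.]
[0, 50, 0] [404. 373.]
[0, 50, -13] [405. 367.]
[0, 57, -50] [405. 350.]
[0, 73, -120] [405. 316.]
[0, -50, -13] [435. 333.]
300 [(-2.0, 67.0, -142.0), (7.0, 70.0, -147.0)]
306 [(0.0, 70.0, -135.0), (8.0, 68.0, -137.0)]
312 [(2.0, 71.0, -126.0), (10.0, 70.0, -129.0)]
318 [(-2.0, 58.0, -106.0), (11.0, 70.0, -120.0)]
324 [(4.0, 71.0, -107.0), (12.0, 70.0, -111.0)]
330 [(-2.0, 54.0, -83.0), (13.0, 68.0, -100.0)]
336 [(-0.0, 54.0, -73.0), (8.0, 53.0, -77.0)]
342 [(2.0, 56.0, -65.0), (7.0, 48.0, -63.0)]
348 [(-113.0, -214.0, 193.0), (9.0, 48.0, -52.0)]
```

```bash
python3 -m pendant '[{"claw":1,"dx":0,"dy":0,"dz":5,"turn":0},{"claw":1,"dx":0,"dy":0,"dz":10,"turn":0},{"claw":1,"dx":1,"dy":-1,"dz":14,"turn":-4},{"claw":1,"dx":4,"dy":-5,"dz":14,"turn":-10},{"claw":1,"dx":7,"dy":-9,"dz":14,"turn":-18},{"claw":1,"dx":10,"dy":-13,"dz":14,"turn":-25},{"claw":1,"dx":13,"dy":-17,"dz":14,"turn":-32},{"claw":1,"dx":16,"dy":-21,"dz":14,"turn":-39},{"claw":1,"dx":19,"dy":-25,"dz":14,"turn":-45},{"claw":1,"dx":22,"dy":-29,"dz":14,"turn":-51},{"claw":1,"dx":25,"dy":-33,"dz":14,"turn":-58},{"claw":1,"dx":28,"dy":-37,"dz":14,"turn":-58},{"claw":1,"dx":29,"dy":-41,"dz":14,"turn":-58},{"claw":1,"dx":30,"dy":-44,"dz":14,"turn":-58},{"claw":1,"dx":30,"dy":-45,"dz":14,"turn":-58},{"claw":1,"dx":30,"dy":-45,"dz":14,"turn":-58},{"claw":1,"dx":30,"dy":-45,"dz":14,"turn":-58}]'
python3 - <<'E'
from h import *
snap('wrist','w1'); snap('side','s1')
W=world('wrist','w1'); print('table z from wrist',np.round([W[v,u] for u,v in [(60,60),(60,420),(580,60),(320,440),(320,240),(580,420)]]))
a=cv2.resize(cv2.imread('pics/w1.png'),(400,300)); b=cv2.imread('pics/s1.png')[100:400,200:600]
cv2.imwrite('pics/ws1.png',np.hstack([a,b]))
E
```

```text
t: 1.8
tcp_pos: [492.4, 39.3, 331.5]
tool_rot: [0.639, 0.769, 0.0, -0.0]
wrist_force: [0.1, 0.4, 0.6]
width: 85.4
grip_force: 0.0
table z from wrist [[149. 124.  -4.]
 [431.  34. 441.]
 [757. 232.  24.]
 [489.  49. 450.]
 [502. -42.   3.]
 [548.  56. 441.]]
```

View pics/ws1.png

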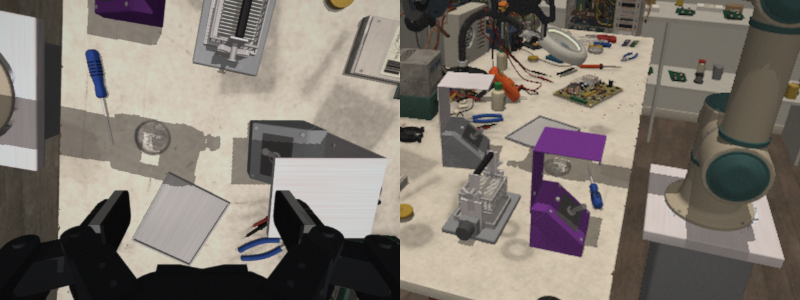

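The wrist view (left half) shows grey box at (290,150), handle at (240,40) and the fingers at (110,215) and (290,215). The side view shows the scene undisturbed. Next I'll check the finger geometry in tool coordinates, using wrist depth.

```bash
python3 - <<'E'
from h import *
from scipy.spatial.transform import Rotation as R
z=np.load('w1.npz'); W=world('wrist','w1'); T=R.from_quat(z['q']).as_matrix(); print(np.round(T,3))
L=(W-z['tcp'])@T
ok=np.isfinite(L[:,:,2])
for h in range(0,170,10):
  for sg in (1,-1):
    s=ok&(-L[:,:,2]>=h)&(-L[:,:,2]<h+10)&(sg*L[:,:,1]>10)&(abs(L[:,:,1])<110)&(abs(L[:,:,0])<60)
    if s.sum()>5: print(h,sg,s.sum(),'x',np.round(np.percentile(L[s][:,0],[2,98])),'y',np.round(np.percentile(L[s][:,1],[2,98])))
E
```

```text
[[-0.182  0.983  0.   ]
 [ 0.983  0.182  0.   ]
 [ 0.     0.    -1.   ]]
50 1 341 x [-11.  11.] y [41. 47.]
50 -1 332 x [-11.  11.] y [-49. -44.]
60 1 1011 x [-11.  11.] y [41. 54.]
60 -1 1010 x [-11.  11.] y [-57. -44.]
70 1 1288 x [-11.  11.] y [41. 55.]
70 -1 1278 x [-11.  11.] y [-57. -44.]
80 1 1273 x [-8. 11.] y [41. 54.]
80 -1 1298 x [-8. 11.] y [-57. -43.]
90 1 1417 x [ 2. 13.] y [41. 66.]
90 -1 1397 x [ 2. 13.] y [-67. -44.]
100 1 7865 x [-9. 13.] y [39. 71.]
100 -1 7806 x [-9. 13.] y [-74. -42.]
110 1 5068 x [-8. 17.] y [11. 69.]
110 -1 5589 x [-8. 17.] y [-71. -11.]
120 1 5776 x [ 5. 17.] y [11. 59.]
120 -1 6474 x [ 6. 17.] y [-62. -11.]
130 1 2068 x [15. 20.] y [11. 30.]
130 -1 2096 x [15. 20.] y [-32. -13.]
```

Both views agree: the fingertips are about 50 mm behind the TCP when open. The knuckles stand out to ±73 mm, from 95 to 150 mm behind it. So the front knuckle can reach under the hood at lever height while the body stays in front of the lip. I'll descend in front of the box, to the left of the lever.

```bash
python3 -m pendant '[{"claw":1,"dx":-1,"dy":-2,"dz":-4,"turn":0},{"claw":1,"dx":-1,"dy":-2,"dz":-9,"turn":0},{"claw":1,"dx":-1,"dy":-2,"dz":-14,"turn":0},{"claw":1,"dx":-1,"dy":-2,"dz":-19,"turn":0},{"claw":1,"dx":-1,"dy":-2,"dz":-24,"turn":0},{"claw":1,"dx":-1,"dy":-2,"dz":-28,"turn":0},{"claw":1,"dx":-1,"dy":-2,"dz":-31,"turn":0},{"claw":1,"dx":-1,"dy":-2,"dz":-33,"turn":0},{"claw":1,"dx":-1,"dy":-2,"dz":-33,"turn":0}]'
python3 - <<'E'
from h import *
snap('side','s2');snap('top','t2')
a=cv2.resize(cv2.imread('pics/s2.png')[150:330,210:390],None,fx=2.2,fy=2.2); b=cv2.resize(cv2.imread('pics/t2.png')[120:300,210:390],None,fx=2.2,fy=2.2)
cv2.imwrite('pics/st2.png',np.hstack([a,b]))
E
```

```text
t: 2.8
tcp_pos: [480.2, 19.6, -1.4]
tool_rot: [0.639, 0.769, -0.002, -0.002]
wrist_force: [0.6, 0.2, -0.7]
width: 85.5
grip_force: 0.0
```

View pics/st2.png

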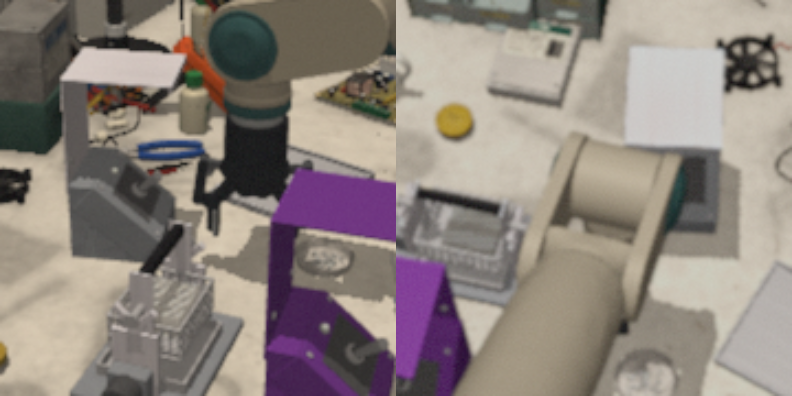

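The side crop shows the open finger tip at (212,232), well above the table, with the lever to its left at (148,185). In the top crop the arm head is just in front of the hood. Now I'll advance along the box's x axis.

```bash
python3 -m pendant '[{"claw":1,"dx":1,"dy":0.2,"dz":-0.8,"turn":0},{"claw":1,"dx":2.5,"dy":0.5,"dz":-0.8,"turn":0},{"claw":1,"dx":4,"dy":0.75,"dz":-0.8,"turn":0},{"claw":1,"dx":4.8,"dy":0.9,"dz":-0.8,"turn":0},{"claw":1,"dx":5.2,"dy":0.95,"dz":-0.8,"turn":0},{"claw":1,"dx":5.2,"dy":0.95,"dz":-0.8,"turn":0}]'
python3 - <<'E'
from h import *
snap('side','s3')
b=cv2.resize(cv2.imread('pics/s3.png')[160:300,220:340],None,fx=4,fy=4); cv2.imwrite('pics/s3c.png',b)
E
```

```text
t: 3.5
tcp_pos: [535.2, 28.1, -5.9]
tool_rot: [0.64, 0.769, 0.0, 0.0]
wrist_force: [1.0, 0.0, 0.1]
width: 85.7
grip_force: 0.0
```

View pics/s3c.png

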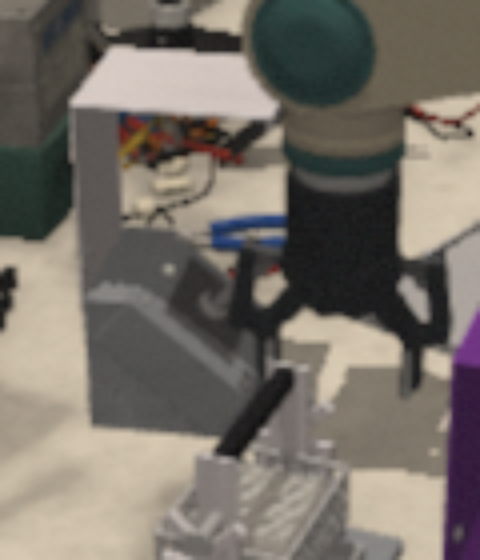

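The side crop shows the front knuckle at (255,290) overlapping the lever tip's position at (222,300), clear of the hood lip. Now the push to the right.

```bash
python3 -m pendant '[{"claw":1,"dx":0.1,"dy":-1,"dz":-0.2,"turn":0},{"claw":1,"dx":0.3,"dy":-2,"dz":-0.2,"turn":0},{"claw":1,"dx":0.4,"dy":-2.6,"dz":-0.2,"turn":0},{"claw":1,"dx":0.4,"dy":-2.6,"dz":-0.2,"turn":0}]'; python3 -m pendant '[{"claw":1,"dx":0.1,"dy":-0.6,"dz":0,"turn":0},{"claw":1,"dx":0.2,"dy":-1.2,"dz":0,"turn":0},{"claw":1,"dx":0.3,"dy":-1.8,"dz":0,"turn":0},{"claw":1,"dx":0.3,"dy":-1.8,"dz":0,"turn":0}]'
python3 -m pendant '[{"claw":1,"dx":0.1,"dy":-0.6,"dz":0,"turn":0},{"claw":1,"dx":0.2,"dy":-1.2,"dz":0,"turn":0},{"claw":1,"dx":0.2,"dy":-1.2,"dz":0,"turn":0}]'
```

```text
t: 3.95
tcp_pos: [538.6, 0.8, -8.7]
tool_rot: [0.64, 0.768, -0.0, 0.0]
wrist_force: [0.1, 1.7, -0.2]
width: 85.2
grip_force: 0.0
t: 4.35
tcp_pos: [541.9, -17.1, -8.5]
tool_rot: [0.64, 0.768, -0.0, 0.0]
wrist_force: [1.1, -0.1, 0.4]
width: 85.5
grip_force: 0.0
t: 4.65
tcp_pos: [542.5, -28.1, -9.3]
tool_rot: [0.639, 0.769, -0.001, -0.002]
wrist_force: [-4.3, 1.5, -0.9]
width: 85.6
grip_force: 0.0
```

```bash
python3 -m pendant '[{"claw":1,"dx":-2,"dy":-0.4,"dz":0,"turn":0},{"claw":1,"dx":-5,"dy":-0.9,"dz":0,"turn":0},{"claw":1,"dx":-8,"dy":-1.5,"dz":0,"turn":0},{"claw":1,"dx":-9,"dy":-1.5,"dz":4,"turn":0},{"claw":1,"dx":-9,"dy":-1,"dz":9,"turn":0},{"claw":1,"dx":-9,"dy":0,"dz":14,"turn":0},{"claw":1,"dx":-10,"dy":2,"dz":18,"turn":0},{"claw":1,"dx":-10,"dy":3,"dz":23,"turn":0},{"claw":1,"dx":-10,"dy":4,"dz":27,"turn":0},{"claw":1,"dx":-10,"dy":4,"dz":27,"turn":0}]'
python3 - <<'E'
from h import *
snap('side','s4'); snap('wrist','w4')
b=cv2.resize(cv2.imread('pics/s4.png')[160:300,220:340],None,fx=3,fy=3); a=cv2.resize(cv2.imread('pics/w4.png'),(430,322));a=np.vstack([a,np.zeros((98,430,3),np.uint8)]); cv2.imwrite('pics/s4c.png',np.hstack([a,b]))
E
```

```text
t: 5.65
tcp_pos: [445.6, 12.4, 268.2]
tool_rot: [0.639, 0.769, 0.004, 0.005]
wrist_force: [-0.4, -0.0, 0.4]
width: 85.3
grip_force: 0.0
```

View pics/s4c.png

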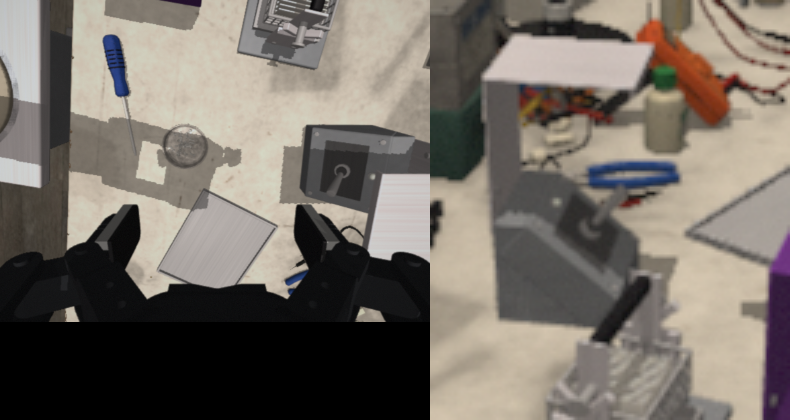

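In the wrist crop (left), the lever runs from the nut (342,170) down-image to its tip (335,192). Down-image is world −y, so it now leans right, and it stays there. Next I'll go above the basket and measure the handle and tray.

```bash
python3 -m pendant '[{"claw":1,"dx":0,"dy":2,"dz":4,"turn":0},{"claw":1,"dx":1,"dy":6,"dz":4,"turn":-3},{"claw":1,"dx":3,"dy":10,"dz":4,"turn":-6},{"claw":1,"dx":5,"dy":14,"dz":4,"turn":-10},{"claw":1,"dx":7,"dy":18,"dz":4,"turn":-10.5},{"claw":1,"dx":7.3,"dy":21,"dz":4,"turn":-10.5},{"claw":1,"dx":7.3,"dy":21.2,"dz":4,"turn":-10.5},{"claw":1,"dx":7.3,"dy":21.2,"dz":4,"turn":-10.5}]'
python3 - <<'E'
from h import *
p,_=snap('wrist','w5')
W=world('wrist','w5'); z=np.nan_to_num(W[:,:,2]); dark=p.astype(int).max(2)<80
m=dark&(z>125)&(z<165)&(abs(W[:,:,0]-519)<60)&(abs(W[:,:,1]-224)<90)
P=W[m]; r=cv2.minAreaRect(P[:,:2].astype(np.float32)); print('handle',m.sum(),r,np.median(P,0),np.percentile(P[:,2],[5,50,95]))
W4=world('wrist','w4'); p4=np.load('w4.npz')['p']
z4=np.nan_to_num(W4[:,:,2])
# tray by contour of bright-grey quad, ray points via depth
g=cv2.cvtColor(p4,cv2.COLOR_RGB2GRAY); e=cv2.dilate(cv2.Canny(g,40,120),None)
free=(e==0)&(abs(z4)<30); n,lab,st,c=cv2.connectedComponentsWithStats(free.astype(np.uint8),connectivity=4)
k=lab[350,320]; M=(lab==k); print('comp',M.sum(), cv2.minAreaRect(W4[M][:,:2].astype(np.float32)), np.median(W4[M][:,2]))
cc=max(cv2.findContours(M.astype(np.uint8),0,2)[0],key=cv2.contourArea); a=cv2.approxPolyDP(cc,12,True)[:,0]
for u,v in a: print(u,v,np.round(W4[v,u]))
print(robot.state()['tcp_pos'])
E
```

```text
t: 6.55
tcp_pos: [516.4, 223.8, 299.2]
tool_rot: [0.707, 0.707, -0.002, -0.001]
wrist_force: [0.9, -0.7, -0.0]
width: 85.6
grip_force: 0.0
handle 1506 ((520.4921264648438, 223.67205810546875), (105.54505157470703, 12.556058883666992), 89.49359130859375) [520.78750855 226.75479838 145.3246406 ] [143.52974584 145.3246406  146.64545504]
comp 13205 ((nan, nan), (0.0, 0.0), 0.0) nan
312 291 [ 455. -116.    4.]
239 399 [ 386. -289.    5.]
327 427 [ 512. -314.    4.]
348 422 [ 538. -300.    5.]
405 337 [ 582. -154.   11.]
[516.53372499 223.09652002 299.99937444]
```

The handle is at (520, 224), parallel to world y, with its top at z = 145. The tray centre is about (485, −222), with a yaw of about −21°. Now I'll descend over the handle.

```bash
python3 -m pendant '[{"claw":1,"dx":0.4,"dy":0,"dz":-4,"turn":0},{"claw":1,"dx":0.4,"dy":0,"dz":-8,"turn":0},{"claw":1,"dx":0.4,"dy":0,"dz":-12,"turn":0},{"claw":1,"dx":0.4,"dy":0,"dz":-15,"turn":0},{"claw":1,"dx":0.4,"dy":0,"dz":-18,"turn":0},{"claw":1,"dx":0.4,"dy":0,"dz":-20,"turn":0},{"claw":1,"dx":0.4,"dy":0,"dz":-21.8,"turn":0},{"claw":1,"dx":0.4,"dy":0,"dz":-21.8,"turn":0},{"claw":1,"dx":0.4,"dy":0,"dz":-21.8,"turn":0}]'
python3 - <<'E'
from h import *
from scipy.spatial.transform import Rotation as R
p,_=snap('wrist','w6'); snap('side','s6')
W=world('wrist','w6'); z=np.load('w6.npz'); T=R.from_quat(z['q']).as_matrix(); 
L=(W-z['tcp'])@T; zz=np.nan_to_num(W[:,:,2])
m=(p.astype(int).max(2)<80)&(zz>135)&(zz<150)&(abs(L[:,:,1])<20)
print('bar in tool y',np.percentile(L[m][:,1],[3,50,97]),'x',np.percentile(L[m][:,0],[3,97]),'z',np.median(W[m][:,2]))
b=cv2.resize(cv2.imread('pics/s6.png')[180:340,220:370],None,fx=2.5,fy=2.5);a=cv2.resize(cv2.imread('pics/w6.png'),(425,400)); cv2.imwrite('pics/s6c.png',np.hstack([a,b]))
E
```

```text
t: 7.5
tcp_pos: [520.8, 222.9, 84.0]
tool_rot: [0.708, 0.706, 0.0, 0.0]
wrist_force: [0.0, -0.3, 0.2]
width: 85.4
grip_force: 0.0
bar in tool y [-5.41350974  0.14355382  5.8269972 ] x [-36.01024376  51.53145153] z 145.40690654159243
```

View pics/s6c.png

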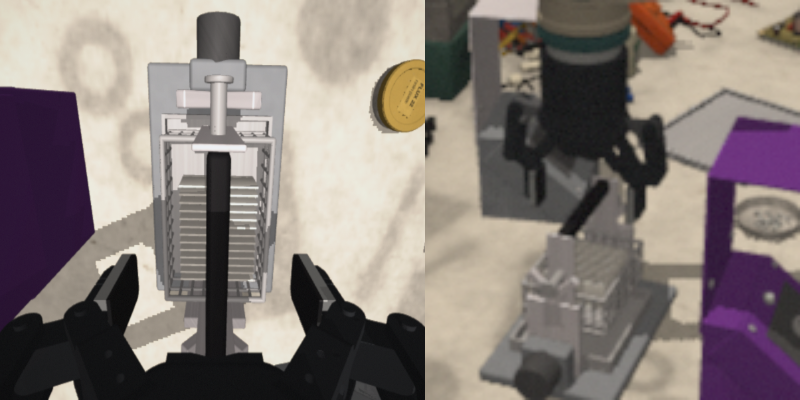

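The wrist view shows the bar centred between the fingers (tool y ≈ 0), with the pads level with it. The side view agrees. Closing the gripper.

```bash
python3 -m pendant '[{"claw":0,"dx":0,"dy":0,"dz":-0.2,"turn":0},{"claw":-0.5,"dx":0,"dy":0,"dz":-0.2,"turn":0},{"claw":-1,"dx":0,"dy":0,"dz":-0.2,"turn":0},{"claw":-1,"dx":0,"dy":0,"dz":-0.2,"turn":0},{"claw":-1,"dx":0,"dy":0,"dz":-0.2,"turn":0},{"claw":-1,"dx":0,"dy":0,"dz":-0.2,"turn":0},{"claw":-1,"dx":0,"dy":0,"dz":-0.2,"turn":0},{"claw":-1,"dx":0,"dy":0,"dz":-0.2,"turn":0}]'
```

```text
t: 8.4
tcp_pos: [521.3, 223.9, 81.8]
tool_rot: [0.707, 0.707, 0.001, 0.0]
wrist_force: [3.4, 0.6, 1.0]
width: 10.7
grip_force: 59.0
```

```bash
python3 -m pendant '[{"claw":-1,"dx":0,"dy":0,"dz":0.3,"turn":0},{"claw":-1,"dx":0,"dy":0,"dz":0.8,"turn":0},{"claw":-1,"dx":0,"dy":0,"dz":1.5,"turn":0},{"claw":-1,"dx":0,"dy":0,"dz":2.2,"turn":0},{"claw":-1,"dx":0,"dy":0,"dz":2.9,"turn":0},{"claw":-1,"dx":0,"dy":0,"dz":3.6,"turn":0},{"claw":-1,"dx":0,"dy":0,"dz":4.4,"turn":0},{"claw":-1,"dx":0,"dy":0,"dz":5.2,"turn":0},{"claw":-1,"dx":0,"dy":0,"dz":6.2,"turn":0},{"claw":-1,"dx":0,"dy":0,"dz":7.2,"turn":0},{"claw":-1,"dx":0,"dy":0,"dz":8.2,"turn":0},{"claw":-1,"dx":0,"dy":0,"dz":9.2,"turn":0},{"claw":-1,"dx":0,"dy":0,"dz":10.2,"turn":0},{"claw":-1,"dx":0,"dy":0,"dz":10.8,"turn":0},{"claw":-1,"dx":0,"dy":0,"dz":11,"turn":0},{"claw":-1,"dx":0,"dy":0,"dz":11,"turn":0},{"claw":-1,"dx":0,"dy":0,"dz":11,"turn":0}]'
python3 - <<'E'
from h import *
p,_=snap('side','s7'); snap('wrist','w7')
b=cv2.resize(cv2.imread('pics/s7.png')[130:340,200:400],None,fx=1.9,fy=1.9);a=cv2.resize(cv2.imread('pics/w7.png'),(420,399)); cv2.imwrite('pics/s7c.png',np.hstack([a,b]))
for n,t in (('top','top0'),('side','side0')):
    p=np.load(t+'.npz')['p'].astype(int); W=world(n,t); z=np.nan_to_num(W[:,:,2])
    m=(p[:,:,2]>p[:,:,1]+50)&(p[:,:,0]>p[:,:,1]+30)&(z>225)&(z<255)
    print(np.round(cv2.boxPoints(cv2.minAreaRect(W[m][:,:2].astype(np.float32)))).tolist())
E
```

```text
t: 10.1
tcp_pos: [520.5, 223.8, 190.8]
tool_rot: [0.707, 0.707, -0.0, -0.0]
wrist_force: [0.5, 0.5, -4.3]
width: 11.0
grip_force: 58.4
[[253.0, 292.0], [257.0, 184.0], [391.0, 188.0], [388.0, 296.0]]
[[256.0, 296.0], [260.0, 185.0], [392.0, 189.0], [388.0, 301.0]]
```

View pics/s7c.png

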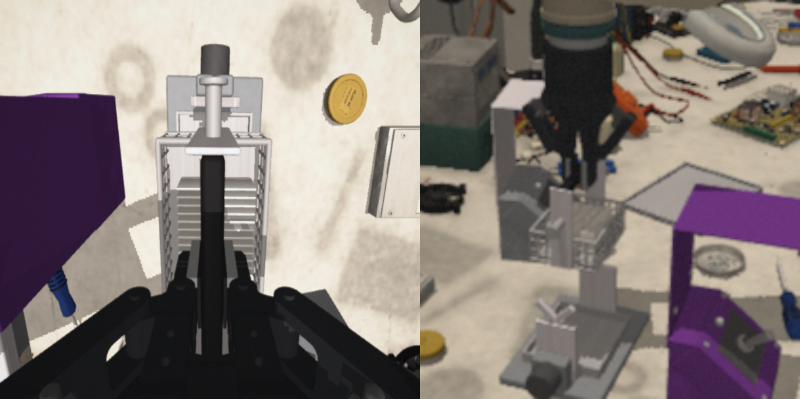

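The basket is lifted cleanly: 4.3 N, level, heat sink in it, well above the cradle in the side view. Carrying it gently to the tray.

```bash
python3 -m pendant '[{"claw":-1,"dx":-0.1,"dy":-0.3,"dz":0,"turn":0},{"claw":-1,"dx":-0.3,"dy":-1,"dz":0,"turn":0},{"claw":-1,"dx":-0.6,"dy":-2,"dz":0,"turn":-0.5},{"claw":-1,"dx":-1,"dy":-3.4,"dz":0,"turn":-1},{"claw":-1,"dx":-1.4,"dy":-5,"dz":0,"turn":-2},{"claw":-1,"dx":-1.9,"dy":-6.8,"dz":0,"turn":-3},{"claw":-1,"dx":-2.4,"dy":-8.8,"dz":0,"turn":-4},{"claw":-1,"dx":-2.8,"dy":-10.8,"dz":0,"turn":-5},{"claw":-1,"dx":-3.2,"dy":-12.8,"dz":0,"turn":-6},{"claw":-1,"dx":-3.5,"dy":-14.8,"dz":0,"turn":-7},{"claw":-1,"dx":-3.5,"dy":-16.8,"dz":0,"turn":-8},{"claw":-1,"dx":-3.5,"dy":-18.8,"dz":0,"turn":-9},{"claw":-1,"dx":-3.5,"dy":-20.8,"dz":0,"turn":-10},{"claw":-1,"dx":-3.5,"dy":-22.8,"dz":0,"turn":-11},{"claw":-1,"dx":-3.5,"dy":-24.6,"dz":0,"turn":-12},{"claw":-1,"dx":-3.5,"dy":-26.1,"dz":0,"turn":-13},{"claw":-1,"dx":-3.5,"dy":-27.2,"dz":0,"turn":-13.5},{"claw":-1,"dx":-3.5,"dy":-27.8,"dz":0,"turn":-14},{"claw":-1,"dx":-3.5,"dy":-28,"dz":0,"turn":-14}]'
python3 -m pendant '[{"claw":-1,"dx":0,"dy":-0.3,"dz":0,"turn":0},{"claw":-1,"dx":0,"dy":-1,"dz":0,"turn":-0.5},{"claw":-1,"dx":0,"dy":-2,"dz":0,"turn":-1},{"claw":-1,"dx":0,"dy":-3.4,"dz":0,"turn":-2},{"claw":-1,"dx":0,"dy":-5,"dz":0,"turn":-3},{"claw":-1,"dx":0,"dy":-6.8,"dz":0,"turn":-4},{"claw":-1,"dx":0,"dy":-8.6,"dz":0,"turn":-5},{"claw":-1,"dx":0,"dy":-10.4,"dz":0,"turn":-6},{"claw":-1,"dx":0,"dy":-12.2,"dz":0,"turn":-6.5},{"claw":-1,"dx":0,"dy":-13.8,"dz":0,"turn":-7},{"claw":-1,"dx":0,"dy":-15.1,"dz":0,"turn":-7},{"claw":-1,"dx":0,"dy":-16,"dz":0,"turn":-7},{"claw":-1,"dx":0,"dy":-16.5,"dz":0,"turn":-7},{"claw":-1,"dx":0,"dy":-16.5,"dz":0,"turn":-7},{"claw":-1,"dx":0,"dy":-16.5,"dz":0,"turn":-7}]'
python3 - <<'E'
from h import *
snap('side','s8'); snap('top','t8'); snap('wrist','w8')
b=cv2.resize(cv2.imread('pics/s8.png')[110:290,250:430],None,fx=2,fy=2);a=cv2.resize(cv2.imread('pics/w8.png'),(430,360)); cv2.imwrite('pics/s8c.png',np.hstack([a,b]))
E
```

```text
t: 12.1
tcp_pos: [485.4, -56.7, 191.5]
tool_rot: [0.789, 0.615, 0.0, 0.0]
wrist_force: [0.0, 0.5, -4.5]
width: 11.1
grip_force: 58.4
t: 13.6
tcp_pos: [485.8, -220.7, 191.4]
tool_rot: [0.824, 0.566, 0.0, -0.0]
wrist_force: [0.3, 0.8, -4.6]
width: 10.8
grip_force: 58.4
```

View pics/s8c.png

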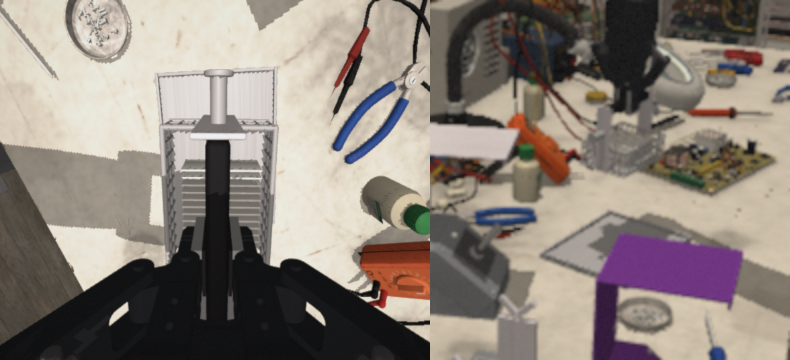

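The wrist view shows the basket hanging upright over the tray, parallel to it, with the tray's left edge line at (157–277,70). I'll check the centring numerically before lowering.

```bash
python3 - <<'E'
from h import *
W=world('wrist','w8'); s=640/430; t=480/360
for u,v in [(157,73),(160,76),(277,67),(272,71),(215,74),(159,115),(276,112)]:
    print((u,v),np.round(W[int(v*t),int(u*s)]))
p=np.load('w8.npz')['p'].astype(int); z=np.nan_to_num(W[:,:,2])
tcp=np.load('w8.npz')['tcp']; a=np.deg2rad(-21); ex=np.array([np.cos(a),np.sin(a)]); ey=np.array([-np.sin(a),np.cos(a)])
D=W[:,:,:2]-tcp[:2]; X=D@ex; Y=D@ey
for x0 in (-50,0,50):
  m=(abs(X-x0)<6)&(Y>60)&(Y<150)&(z<20)
  b=[(y,round(float(np.median(z[m&(abs(Y-y)<2)])),1),int(np.median(p.sum(2)[m&(abs(Y-y)<2)]))) for y in range(80,130,4) if (m&(abs(Y-y)<2)).sum()>2]; print(x0,b)
for y0 in (80,90):
  m=(abs(Y-y0)<5)&(z<20)&(abs(X)<110)
  b=[(x,round(float(np.median(z[m&(abs(X-x)<2)])),1),int(np.median(p.sum(2)[m&(abs(X-x)<2)]))) for x in list(range(-100,-56,4))+list(range(56,100,4)) if (m&(abs(X-x)<2)).sum()>2]; print('y',y0,b)
E
```

```text
(157, 73) [ 445. -105.   11.]
(160, 76) [ 448. -110.   12.]
(277, 67) [ 595. -155.    2.]
(272, 71) [ 587. -157.    4.]
(215, 74) [ 513. -145.  224.]
(159, 115) [ 427. -150.   12.]
(276, 112) [ 576. -203.   12.]
-50 [(80, 4.8, 658), (84, 4.8, 658), (88, 5.0, 650), (92, 11.4, 591), (96, 0.8, 678), (100, 0.8, 678), (104, 0.8, 672), (108, 0.9, 671), (112, 0.7, 673), (116, 0.9, 667), (120, 1.0, 661), (124, 0.7, 641), (128, 0.7, 647)]
0 [(100, 0.9, 673), (104, 0.6, 673), (108, 0.8, 670), (112, 0.8, 668), (116, 0.8, 668), (120, 0.8, 677), (124, 0.7, 674), (128, 0.9, 672)]
50 [(80, 4.9, 645), (84, 4.7, 645), (88, 4.8, 647), (92, 4.8, 644), (96, 11.0, 585), (100, 1.3, 677), (104, 0.7, 685), (108, 0.7, 682), (112, 0.8, 677), (116, 0.9, 666), (120, 0.8, 663), (124, 0.7, 665), (128, 0.7, 660)]
y 80 [(-100, 0.9, 668), (-96, 0.8, 669), (-92, 1.0, 678), (-88, 0.7, 681), (-84, 0.9, 668), (-80, 11.3, 596), (-76, 5.1, 636), (-72, 4.9, 648), (-68, 4.8, 659), (-64, 4.8, 662), (-60, 4.8, 650), (56, 4.8, 645), (60, 4.7, 634), (64, 4.8, 634), (68, 4.9, 634), (72, 5.1, 624), (76, 11.7, 592), (80, 0.6, 649), (84, 0.9, 678), (88, 0.7, 683), (92, 0.7, 677), (96, 0.8, 659)]
y 90 [(-100, 1.0, 668), (-96, 0.7, 668), (-92, 0.7, 678), (-88, 0.8, 678), (-84, 1.1, 645), (-80, 10.9, 591), (-76, 5.9, 608), (-72, 6.2, 609), (-68, 5.5, 605), (-64, 8.2, 609), (-60, 6.3, 609), (56, 4.7, 644), (60, 4.8, 634), (64, 4.8, 630), (68, 5.0, 630), (72, 5.0, 609), (76, 11.6, 612), (80, 0.4, 649), (84, 0.9, 682), (88, 0.7, 679), (92, 0.6, 671), (96, 0.5, 665)]
```

It is centred within 4 mm. Lowering, slowly at the end.

```bash
python3 -m pendant '[{"claw":-1,"dx":0,"dy":0,"dz":-0.5,"turn":0},{"claw":-1,"dx":0,"dy":0,"dz":-1.5,"turn":0},{"claw":-1,"dx":0,"dy":0,"dz":-3,"turn":0},{"claw":-1,"dx":0,"dy":0,"dz":-4.5,"turn":0},{"claw":-1,"dx":0,"dy":0,"dz":-6,"turn":0},{"claw":-1,"dx":0,"dy":0,"dz":-7.5,"turn":0},{"claw":-1,"dx":0,"dy":0,"dz":-9,"turn":0},{"claw":-1,"dx":0,"dy":0,"dz":-10.5,"turn":0},{"claw":-1,"dx":0,"dy":0,"dz":-11.8,"turn":0},{"claw":-1,"dx":0,"dy":0,"dz":-12.8,"turn":0},{"claw":-1,"dx":0,"dy":0,"dz":-13.5,"turn":0},{"claw":-1,"dx":0,"dy":0,"dz":-14,"turn":0},{"claw":-1,"dx":0,"dy":0,"dz":-14.3,"turn":0},{"claw":-1,"dx":0,"dy":0,"dz":-14.5,"turn":0},{"claw":-1,"dx":0,"dy":0,"dz":-14.5,"turn":0}]'
python3 -m pendant '[{"claw":-1,"dx":0,"dy":0,"dz":-0.2,"turn":0},{"claw":-1,"dx":0,"dy":0,"dz":-0.4,"turn":0},{"claw":-1,"dx":0,"dy":0,"dz":-0.4,"turn":0}]'
python3 -m pendant '[{"claw":-1,"dx":0,"dy":0,"dz":-0.1,"turn":0},{"claw":-1,"dx":0,"dy":0,"dz":-0.1,"turn":0}]'
```

```text
t: 15.25
tcp_pos: [485.8, -221.2, 46.5]
tool_rot: [0.824, 0.566, 0.0, 0.0]
wrist_force: [-0.6, -0.3, -4.9]
width: 10.7
grip_force: 58.4
t: 15.55
tcp_pos: [485.5, -221.0, 42.1]
tool_rot: [0.824, 0.566, -0.0, -0.0]
wrist_force: [-0.3, 0.6, -4.7]
width: 10.6
grip_force: 58.4
t: 15.75
tcp_pos: [485.7, -221.1, 41.4]
tool_rot: [0.824, 0.566, 0.0, 0.0]
wrist_force: [-0.4, 0.3, -4.1]
width: 10.8
grip_force: 58.6
```

```bash
python3 -m pendant '[{"claw":-1,"dx":0,"dy":0,"dz":-0.1,"turn":0},{"claw":-1,"dx":0,"dy":0,"dz":-0.1,"turn":0}]'
python3 -m pendant '[{"claw":-1,"dx":0,"dy":0,"dz":-0.1,"turn":0},{"claw":-1,"dx":0,"dy":0,"dz":-0.1,"turn":0}]'
```

```text
t: 15.95
tcp_pos: [486.2, -221.3, 41.1]
tool_rot: [0.824, 0.566, 0.0, 0.001]
wrist_force: [0.8, 1.3, 0.3]
width: 10.3
grip_force: 59.1
t: 16.15
tcp_pos: [486.7, -221.5, 40.9]
tool_rot: [0.824, 0.566, 0.001, 0.001]
wrist_force: [0.8, 1.0, 4.1]
width: 10.7
grip_force: 59.7
```

The basket is resting on the floor: the wrist force went from −4.7 to +4 N. Releasing and rising.

```bash
python3 -m pendant '[{"claw":-0.6,"dx":0,"dy":0,"dz":0.1,"turn":0},{"claw":-0.3,"dx":0,"dy":0,"dz":0.1,"turn":0},{"claw":0.2,"dx":0,"dy":0,"dz":0.1,"turn":0},{"claw":0.6,"dx":0,"dy":0,"dz":0.1,"turn":0},{"claw":0.6,"dx":0,"dy":0,"dz":0.1,"turn":0},{"claw":0.6,"dx":0,"dy":0,"dz":0.1,"turn":0},{"claw":0.6,"dx":0,"dy":0,"dz":1,"turn":0},{"claw":0.6,"dx":0,"dy":0,"dz":3,"turn":0},{"claw":0.6,"dx":0,"dy":0,"dz":6,"turn":0},{"claw":0.6,"dx":0,"dy":0,"dz":10,"turn":0},{"claw":0.6,"dx":0,"dy":0,"dz":14,"turn":0},{"claw":0.6,"dx":0,"dy":0,"dz":18,"turn":0},{"claw":0.6,"dx":0,"dy":0,"dz":20,"turn":0},{"claw":0.6,"dx":0,"dy":0,"dz":20,"turn":0}]'
python3 - <<'E'
from h import *
p,_=snap('wrist','w9'); snap('side','s9')
W=world('wrist','w9'); z=np.nan_to_num(W[:,:,2])
m=(p.astype(int).max(2)<80)&(z>85)&(z<120)&(abs(W[:,:,0]-486)<60)&(abs(W[:,:,1]+221)<80)
P=W[m]; print('handle',m.sum(),cv2.minAreaRect(P[:,:2].astype(np.float32)),np.percentile(P[:,2],[5,50,95]))
b=cv2.resize(cv2.imread('pics/s9.png')[150:290,220:400],None,fx=2.2,fy=2.2);a=cv2.resize(cv2.imread('pics/w9.png'),(400,308)); cv2.imwrite('pics/s9c.png',np.hstack([a,b]))
E
```

```text
t: 17.55
tcp_pos: [486.8, -221.7, 244.2]
tool_rot: [0.824, 0.566, 0.002, 0.004]
wrist_force: [0.0, 0.2, -0.6]
width: 68.2
grip_force: 0.0
handle 1672 ((485.7777404785156, -222.00230407714844), (106.0304183959961, 13.011030197143555), 68.44012451171875) [102.55912137 104.51902086 105.83778233]
```

View pics/s9c.png

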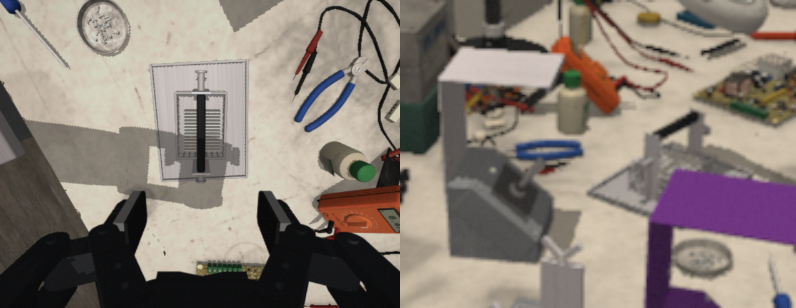

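The wrist view shows the basket flat and central in the tray with the heat sink in it. The handle top is at z ≈ 104.5. In the side view the lever still leans right at (530,175), and the gripper is clear. Handing in.

```bash
python3 -c "
from workcell import robot
print(robot.hand_in())"
```

```text
the job is handed in; nothing more can be done
None
```

I flipped the lever to the right, where it stayed, then set the basket flat in the centre of the drip tray with the heat sink still in it. The screw tray, tin and cutters were not touched, and the job is handed in; the judge's result was not shown.

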